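# Put the washed burner cap back on the gas hob

### The job

The larger of the two burner caps standing on edge in the white drying stand belongs on the gas hob: put it back in the round pocket of the burner head with its flat smooth face up and its hollow, rimmed face down, lying level and fully home. Do not let it fall from above the burner: bring its edge down into the pocket before you let go. Leave the small cap, the pan support, the mug and the soap bottle where they are.

Things in the scene. Friction and masses are not known exactly. Their poses are not given: they have to be found in the camera images.
- cap: larger burner cap, plain brass, about 200 g: disc 60 mm across, 13 mm thick; one face flat, the other a rim 7 mm wide, 7 mm high round a hollow 46 mm across. Starts on edge in one of the stand's two slots, top 75 mm above the counter, 30 mm above the stand; may lean 8 degrees. Origin: disc centre at half thickness. z axis: out of the flat face (must end pointing up)
- small_cap: the smaller cap, the same shape but 44 mm across and 13 mm thick, in the other slot 80 mm away; leave it. Origin and axes as for the larger cap.
- rack: white plastic drying stand, fixed, 150 mm (x) by 90 mm (y) by 45 mm high, turned to any yaw. Two open-topped slots at x = -40 and +40 mm, each 17 mm wide along x and 74 mm long along y, with a V-shaped floor that keeps a disc centred. The flat faces of both caps look along its +x. Origin: centre of its underside on the counter
- hob: built-in gas hob, fixed: black plate 340 mm (x) by 290 mm (y), 8 mm high; in its middle an aluminium burner head 92 mm across, its rim 48 mm above the counter; a knob 30 mm high, 38 mm across at x = -135, y = +105 mm. A thin white pin 56 mm from the centre is for looks only, nothing can hit it. Origin: centre of its underside on the counter
- pocket (a point): centre of the floor of the round pocket in the burner head: 64 mm across, 8 mm deep, flat floor 40 mm above the counter, open upward, z up. When the cap lies home on the floor the cap's origin is 6.5 mm above this point and its top face stands 5 mm above the rim.
- pan_support: dark cast-iron ring with four arms, 140 mm across, 20 mm high, lying on the counter; leave it. Origin: centre of its underside.
- mug: white mug, 80 mm across, 90 mm high, handle at +y; leave it. Origin: centre of its underside.
- soap: clear soap bottle, 60 mm across, 170 mm high; leave it. Origin: centre of its underside.

How it is judged (in metres and radians):
On the way:
1. the larger cap is held by the fingers at the burner, off the stand (horizontal distance between cap and pocket below 0.06 m and contact force between the fingers and cap above 0.5 N), for 0.1 s.
At the end, for the whole second after the job is handed in: The larger cap rests on the pocket floor, flat face up: centre within 4 mm of the pocket centre, origin 4 to 8.5 mm above its floor (6.5 is home), level within 0.05 rad, at rest, not touched by the fingers. The small cap, pan support, mug and soap are within 30 mm of their starts (horizontal distance between cap and pocket below 0.004 m and z of cap in the frame of pocket between 0.004 and 0.0085 m and angle between cap's own z axis and vertical below 0.05 rad and linear speed of cap below 0.02 m/s and angular speed of cap below 0.2 rad/s and contact force between the fingers and cap below 0.05 N and distance of each of small_cap, pan_support, mug, soap from where it was at the start of the episode below 0.03 m).
It fails at once if the small burner cap is moved by more than 30 mm (distance of small_cap from where it was at the start of the episode above 0.03 m).
It fails at once if the pan support is moved by more than 30 mm (distance of pan_support from where it was at the start of the episode above 0.03 m).
It fails at once if the mug is moved by more than 30 mm (distance of mug from where it was at the start of the episode above 0.03 m).
It fails at once if the soap bottle is moved by more than 30 mm (distance of soap from where it was at the start of the episode above 0.03 m).
It fails at once if the larger cap is dropped: nothing touches it while its centre is more than 50 mm above the pocket's floor (standing on edge in the pocket it is 30 mm above) (contact force between cap and anything else below 0.001 N and z of cap in the frame of pocket above 0.05 m).
It also fails if it takes over 61 s, if anything falls off the work surface, if the arm or the gripper's body presses on something with over 40 N, if the wrist force passes 120 N, or if a joint passes its speed limit or range.

### The arm

A 6-joint arm with a two-finger parallel gripper is mounted at the origin on the work surface. World frame = base frame: x ahead of the robot, y to its left, z up, the work surface at z = 0. Lengths are in mm, angles in rad, forces in N, time in s.
With the tool pointing down it reaches from about 350 to 975 mm from the base axis. Payload 7.1 kg.
Tool frame: the origin (TCP) lies midway between the tips of the shut fingers; the grasp point (between the pads) lies 19 mm behind it; z points along the fingers, y is the line along which they close (so a half turn about z gives the same grasp; the last joint's range is limited). The gripper opens to 88 mm and grips with 3 to 60 N. Pads are 20 mm wide; open, the fingers measure 115 mm over their backs; the gripper's body (75 mm by 178 mm) begins 61 mm behind the grasp point.
Start: joints at [1.17, 0.423, 1.63, -0, 1.089, -0.019], TCP at [232.837, 579.993, 222.675] pointing down, gripper open.
Joint ranges: [-3, 3], [-0.9, 2.11], [0.09, 2.58], [-1.31, 4.45], [0.11, 2.69], [-2.54, 2.54]. Speed limits (rad/s): [2.39, 2.39, 3.01, 3.14, 3.14, 3.14].

### API

Orientations are given as a rotation vector (axis times angle).
In Python, from workcell import get_obs, get_image, camera_params, close_job gives the robot as it stands.
- The arm moves only by the shell command python3 -m creep 'ROWS' [OPENING]. ROWS is a JSON object of lists of equal length, an entry for each row: "delta_pos": the shift along the tool's x, y, z in m, a list of three; "twist": the turn, a rotation vector about the tool's x, y, z in degrees, a list of three. A call has 1 to 20 rows; each row shifts and turns the commanded pose from where the row before left it, along the tool's axes as they then stand; what a row does not reach is not made up. A row lasts 1/12 s, in which the tool goes at most 41.7 mm and 7.16 degrees, less where a joint would pass 70% of its speed; a pose out of reach is approached as far as the arm can. A call with a gripper value outside its range is refused whole. OPENING is the opening, from 0 (shut) to 1 (fully open), set as the call begins (- or left out, the last holds). The fingers move at their own pace and stop on an object; the grip force is fixed at half the most. Time passes only in rows, so rows that do not move let the fingers close. It gives the time, the measured TCP pose, the force, the opening and the grip force at its end, in the units of the state.
- get_obs(): the state, without advancing time (a new reading comes with each control period).
- get_image(name): name is "scene" or "top"; returns (picture, depth): 420x560x3 uint8, red, green, blue; 420x560 float32, mm along the optical axis (not along the pixel's ray), 0 where there is no reading.
- camera_params(name): a dict with "camera_matrix" (3x3 intrinsics, pixels), "extrinsics" (4x4, takes a point from camera to world coordinates). Camera axes: x right, y down, z forward; pixel columns grow to the right and rows downward; lengths in mm; the calibration is good to about 2 mm. A picture is of the moment at which its call begins. camera_params takes no time and is no camera call.
- close_job(): hands the job in; it is judged then, once.
The state is a dict: "t": time; "qpos": joint angles; "qvel": joint speeds; "joint_torque": joint torques, N m; "ee_pos": TCP position; "orientation": TCP orientation; "ft_force": force on the tool from outside, world axes, zero at the start; "moment": the same for the moment, N m; "width": finger opening in mm; "grasp_force": force on a finger pad.
Only numpy, scipy, OpenCV 4.12 (cv2) and the standard library are available. Lean on these libraries where they do the work, as an engineer would, in place of code of your own. Each camera call takes 0.05 s, during which the arm holds its last target. There are 200 camera calls.

## Working session

There is one attempt and no reset: what is moved stays moved. The work goes in short steps, Python scripts to look and compute and a shell command to move; the robot and the scene stay as the last step left them, time stands still between calls to the robot, and variables do not carry over. Pictures are saved under pics/ and viewed, at most 10 in all, crops included, and the job is handed in when it is done.

```bash
mkdir -p pics; ls; cat > h.py <<'E'
import numpy as np,cv2
from workcell import *
def cloud(name,d):
    P=camera_params(name);K=np.array(P["camera_matrix"]);T=np.array(P["extrinsics"])
    v,u=np.indices(d.shape)
    c=np.stack([(u-K[0,2])/K[0,0]*d,(v-K[1,2])/K[1,1]*d,d],-1)
    return c@T[:3,:3].T+T[:3,3]
E
python3 - <<'E'
from h import *
for n in("scene","top"):
    p,d=get_image(n);np.savez(n+"0.npz",p=p,d=d)
    cv2.imwrite(f"pics/{n}0.png",p[:,:,::-1]);P=camera_params(n);print(n,np.round(P["camera_matrix"],1).tolist(),np.round(P["extrinsics"],3).tolist())
print(get_obs())
E
```

```text
pics
scene [[530.3, 0.0, 282.2], [0.0, 530.3, 213.3], [0.0, 0.0, 1.0]] [[0.845, 0.428, -0.32, 1032.453], [0.534, -0.676, 0.507, -845.899], [0.001, -0.6, -0.8, 1356.53], [0.0, 0.0, 0.0, 1.0]]
top [[501.4, 0.0, 285.1], [0.0, 501.4, 219.6], [0.0, 0.0, 1.0]] [[-0.026, -0.998, 0.052, 427.76], [-1.0, 0.027, 0.015, -35.309], [-0.017, -0.052, -0.999, 1615.34], [0.0, 0.0, 0.0, 1.0]]
{'t': 0.1, 'qpos': array([ 1.16998628e+00,  4.23794179e-01,  1.63059279e+00, -9.34711757e-06,
        1.08861945e+00, -1.90179305e-02]), 'qvel': array([-0.00151853, -0.00149929,  0.00151984, -0.00029391,  0.00036033,
       -0.00141234]), 'joint_torque': array([ 6.12284057e-04, -5.45612526e+01, -2.74324948e+01,  6.46013673e-02,
        1.88254280e-02, -3.49986476e-05]), 'ee_pos': array([232.65780195, 579.54044704, 221.96902399]), 'orientation': array([-5.96020668e-01, -3.08424367e+00,  2.17450962e-03]), 'ft_force': array([0.97731995, 0.45546504, 0.66618907]), 'moment': array([ 0.0005163 ,  0.01152683, -0.01975237]), 'grasp_force': 0.0, 'width': 87.66308804979461}
```

View pics/scene0.png

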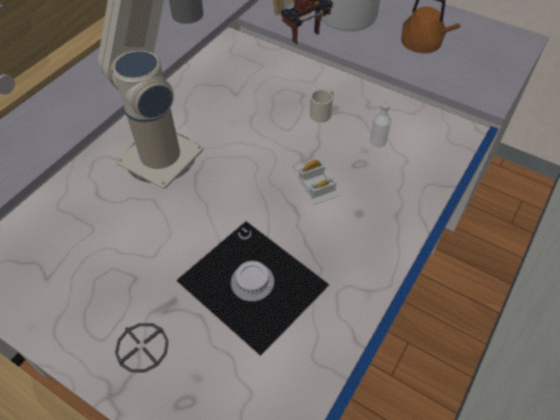

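View pics/top0.png

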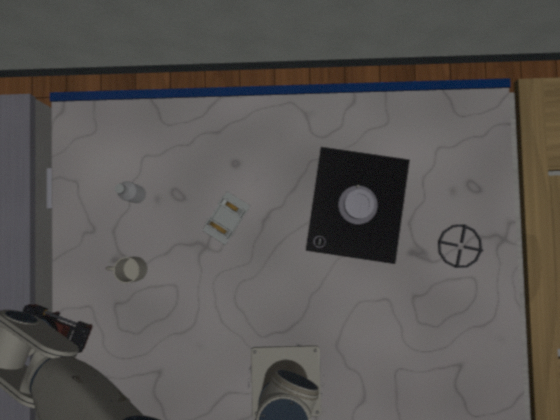

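The scene view shows the rack at about (317,182), with brass caps at (312,165) and (321,184), and the hob's burner at (252,281). In the top view the caps are at (232,207) and (217,227), and the burner is at (358,204). Next I'll measure these and make zoomed crops.

```bash
cat > m.py <<'E'
from h import *
def ray(n,uv):
    P=camera_params(n);K=np.array(P["camera_matrix"]);T=np.array(P["extrinsics"])
    d=T[:3,:3]@np.linalg.solve(K,[*uv,1]);return T[:3,3],d
def onplane(n,uv,z):
    o,d=ray(n,uv);return o+d*(z-o[2])/d[2]
def tri(a,b):
    A=np.zeros((3,3));B=np.zeros(3);r=[]
    for n,uv in(("scene",a),("top",b)):
        o,d=ray(n,uv);d=d/np.linalg.norm(d);M=np.eye(3)-np.outer(d,d);A+=M;B+=M@o
    return np.linalg.solve(A,B)
E
python3 - <<'E'
from m import *
box={"scene":(290,150,345,210),"top":(195,185,255,255)}
hb={"scene":(222,252,285,310),"top":(330,175,390,235)}
ims=[]
for n in("scene","top"):
    z=np.load(n+"0.npz");p,d=z["p"],z["d"];C=cloud(n,d);h=cv2.cvtColor(p,cv2.COLOR_RGB2HSV)
    x0,y0,x1,y1=box[n]
    m=np.zeros(d.shape,np.uint8);m[y0:y1,x0:x1]=((h[...,1]>90)&(h[...,2]>60))[y0:y1,x0:x1]
    k,l,s,c=cv2.connectedComponentsWithStats(m)
    for i in range(1,k):
        if s[i,4]<6:continue
        q=C[l==i];print(n,"cap",s[i].tolist(),c[i].round(1),"med",np.median(q,0).round(1),"zmax",q[:,2].max().round(1))
        r=cv2.minAreaRect(np.argwhere(l==i)[:,::-1].astype(np.float32));bp=cv2.boxPoints(r);print("  rect px",np.round(bp,1).tolist())
    # rack points
    R=C[y0:y1,x0:x1];s_=R[(R[...,2]>38)&(R[...,2]<50)]
    r=cv2.minAreaRect(s_[:,:2].astype(np.float32));print(n,"rack top",len(s_),r,np.median(s_[:,2]))
    x0,y0,x1,y1=hb[n];H=C[y0:y1,x0:x1]
    print(n,"hist",np.histogram(H[...,2],bins=range(0,70,4))[0])
    for lo,hi in((44,54),(35,44)):
        s_=H[(H[...,2]>lo)&(H[...,2]<hi)]
        if len(s_)>5:print(n,lo,len(s_),"circle",cv2.minEnclosingCircle(s_[:,:2].astype(np.float32)),s_.mean(0).round(1))
    for b in(box[n],hb[n]):
        ims.append(cv2.resize(p[b[1]:b[3],b[0]:b[2],::-1],(400,300 if 0 else int(400*(b[3]-b[1])/(b[2]-b[0]))),interpolation=cv2.INTER_CUBIC)[:466])
H=max(i.shape[0] for i in ims);ims=[cv2.copyMakeBorder(i,0,H-i.shape[0],0,0,0) for i in ims]
cv2.imwrite("pics/z1.png",cv2.resize(np.vstack([np.hstack(ims[:2]),np.hstack(ims[2:])]),None,fx=.64,fy=.64))
E
```

```text
scene cap [304, 160, 16, 11, 103] [311.2 164.9] med [489.3 192.6  64.1] zmax 1356.5
  rect px [[301.8999938964844, 163.6999969482422], [317.20001220703125, 158.60000610351562], [319.5, 165.5], [304.20001220703125, 170.60000610351562]]
scene cap [317, 181, 11, 7, 44] [321.9 183.4] med [555.5 146.8  55.7] zmax 61.6
  rect px [[315.70001220703125, 183.10000610351562], [326.5, 179.5], [327.79998779296875, 183.39999389648438], [317.0, 187.0]]
scene rack top 259 ((521.8330078125, 177.06072998046875), (87.7183609008789, 112.41419219970703), 55.39421463012695) 44.2956251008261
scene hist [ 122  848 1188  506   85   22   19   23   38  125  226  185  204   35
    5    0    0]
scene 44 416 circle ((558.7171020507812, -244.9342498779297), 51.32767105102539) [ 554.1 -248.7   48.4]
scene 35 365 circle ((561.3844604492188, -244.8426971435547), 53.339134216308594) [ 556.4 -248.4   40.4]
top cap [227, 203, 11, 8, 39] [231.8 206.2] med [556.6 153.4  54.3] zmax 1615.3
  rect px [[226.10000610351562, 204.39999389648438], [227.89999389648438, 201.60000610351562], [237.1999969482422, 207.8000030517578], [235.3000030517578, 210.5]]
top cap [211, 222, 15, 11, 54] [217.8 227.4] med [491.4 195.9  71.6] zmax 80.4
  rect px [[209.8000030517578, 223.8000030517578], [211.60000610351562, 221.10000610351562], [225.5, 230.3000030517578], [223.60000610351562, 233.10000610351562]]
top rack top 208 ((524.10009765625, 179.62921142578125), (84.21760559082031, 107.05316162109375), 56.84629440307617) 44.29364464991306
top hist [ 342  975 1022  399   88   15    3   11   60  143  163  163  116   39
    2    0    0]
top 44 305 circle ((554.1290283203125, -244.27732849121094), 46.59295654296875) [ 555.6 -243.8   48. ]
top 35 332 circle ((561.3031005859375, -243.8509521484375), 52.630794525146484) [ 555.  -244.8   39.9]
```

View pics/z1.png

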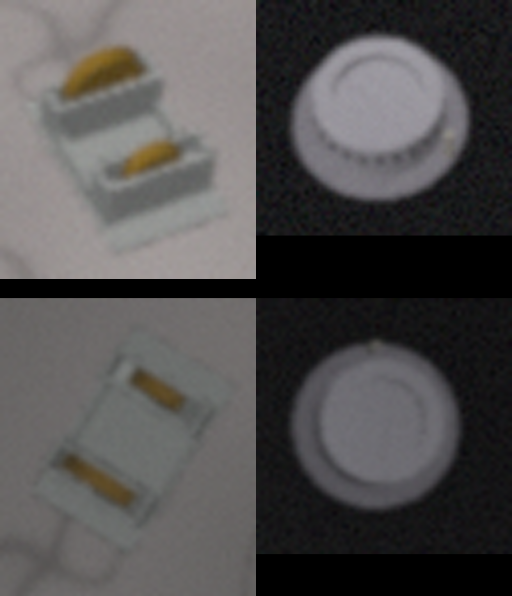

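The crop shows the larger cap in the left/near slot, at world position about (490,195). The small cap is near (556,150), and the burner pocket is empty. I still need to know which way the flat face looks, so I'll average several frames for both views and project depth along the rack axis.

```bash
python3 - <<'E'
from m import *
A={}
for n in("scene","top"):
    L=[get_image(n) for _ in range(10)]
    p=np.mean([x[0].astype(float) for x in L],0);d=np.stack([x[1] for x in L]);d=np.median(d,0)
    A[n]=(p,d);np.savez(n+"1.npz",p=p,d=d)
p,d=A["scene"];q=p[154:194,298:334,::-1]
a=cv2.resize(np.clip(q*1.3,0,255).astype(np.uint8),None,fx=12,fy=12,interpolation=cv2.INTER_NEAREST)
p2,d2=A["top"];q=p2[196:240,204:244,::-1]
b=cv2.resize(np.clip(q*1.3,0,255).astype(np.uint8),(320,352),interpolation=cv2.INTER_NEAREST)
b=cv2.copyMakeBorder(b,0,480-352,0,0,0)
cv2.imwrite("pics/z2.png",np.hstack([a,b]))
e=np.array([66,-43.])/np.hypot(66,43);f=np.array([-e[1],e[0]])
C=cloud("scene",d);h=cv2.cvtColor(p.astype(np.uint8),cv2.COLOR_RGB2HSV)
for v in range(158,190):
    r=[]
    for u in range(301,330):
        if h[v,u,1]>80:
            x=C[v,u]-[490,194,0];r.append(f"{u}:{x[:2]@e:.0f},{x[:2]@f:.0f},{x[2]:.0f}")
    if r:print(v," ".join(r))
E
```

```text
160 313:-7,9,74 314:-4,10,77 315:-6,15,72 316:-4,18,73
161 310:-65,30,2 311:-4,-0,76 312:-4,3,75 313:-2,6,75 314:-2,10,74 315:-0,12,75 316:-2,17,71 317:-1,20,71
162 308:-66,23,-0 309:-5,-7,74 310:-0,-6,78 311:-2,-1,74 312:-0,2,75 313:3,4,77 314:4,7,76 315:3,11,74 316:4,14,73 317:4,18,71 318:4,21,70
163 307:-4,-15,74 308:-5,-10,71 309:-2,-9,73 310:1,-6,74 311:2,-3,74 312:4,-0,75 313:4,3,73 314:6,6,74 315:6,9,72 316:5,14,69 317:6,17,69 318:5,21,67 319:6,24,66
164 306:-7,-16,66 307:-4,-15,69 308:-1,-12,70 309:1,-10,72 310:2,-7,71 311:6,-5,74 312:5,-1,71 313:7,2,72 314:4,7,67 315:6,10,67 316:-3,18,55 317:-2,22,54 318:4,22,60 319:6,25,60
165 305:-7,-20,64 306:-5,-17,64 307:-0,-16,68 308:-0,-13,67 309:4,-11,70 310:6,-9,72 311:6,-5,70 312:4,-0,65 313:-3,7,55 314:-2,11,54 315:-3,15,52 316:-3,19,50 317:-3,23,48 318:-2,26,47 319:5,26,54
166 305:-5,-21,61 306:-2,-19,64 307:1,-17,65 308:6,-16,69 309:6,-12,67 310:6,-8,66 311:-1,-1,56 312:-4,4,51 313:-2,7,51 314:-2,11,49 315:-3,15,46 316:-4,20,43 317:-4,23,42 318:-2,27,41
167 304:-7,-23,55 305:-1,-23,61 306:1,-20,62 307:4,-18,64 308:4,-15,62 309:5
[... 329 characters left out ...]
50
180 325:73,12,58
181 321:71,-1,57 322:73,2,57 323:77,3,62 324:77,7,59 325:77,11,57 326:76,15,54 327:76,19,52
182 319:63,-3,45 320:72,-5,55 321:76,-3,58 322:77,-0,58 323:78,3,57 324:81,5,59 325:82,8,59 326:80,13,54 327:81,16,55
183 318:71,-11,51 319:74,-9,54 320:75,-6,54 321:79,-5,58 322:82,-3,59 323:80,2,56 324:83,4,58 325:84,7,58 326:84,10,56 327:84,14,54
184 317:66,-12,42 318:73,-12,50 319:76,-11,52 320:78,-8,53 321:81,-6,55 322:84,-4,57 323:85,-1,58 324:85,3,55 325:84,7,52 326:84,11,49
185 317:72,-15,45 318:76,-14,49 319:79,-12,51 320:82,-10,53 321:84,-7,54 322:85,-4,53 323:84,0,50
186 316:67,-15,34 317:75,-17,44 318:79,-15,47 319:83,-14,51 320:84,-11,51
187 317:77,-17,41 318:82,-16,46
```

View pics/z2.png

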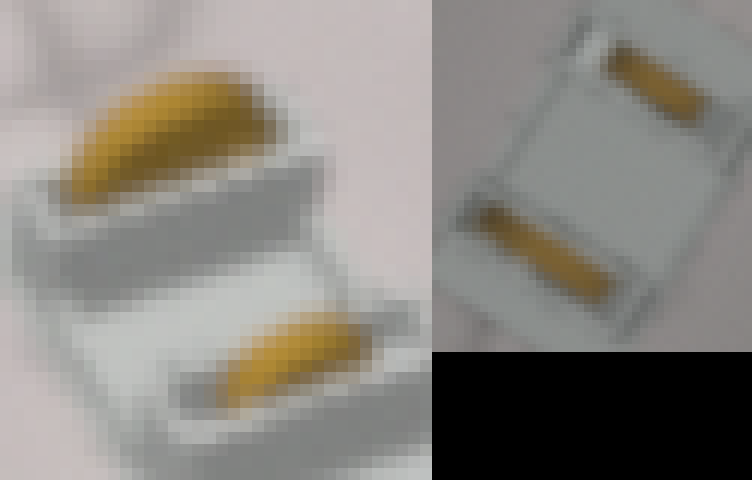

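Depth settles the orientation. The hollow side, a rim at about +6 mm with a recess at about -3 mm, faces the small cap. So the flat face looks along azimuth ~146°, which means I can pick with the tool y at azimuth -34°, then tilt about tool +x to bring the flat face up. Moving now.

```bash
python3 -m creep '{"delta_pos":[[-0.0239,-0.0163,0],[-0.0239,-0.0163,0],[-0.0239,-0.0163,0],[-0.0239,-0.0163,0],[-0.0239,-0.0163,0],[-0.0239,-0.0163,0],[-0.0239,-0.0163,0],[-0.0239,-0.0163,0],[-0.0239,-0.0163,0],[-0.0239,-0.0163,0],[-0.0239,-0.0163,0],[-0.0239,-0.0163,0],[-0.0239,-0.0163,0],[-0.0239,-0.0163,0],[-0.0239,-0.0163,0],[-0.0239,-0.0163,0]],"twist":[[0,0,0],[0,0,0],[0,0,0],[0,0,0],[0,0,0],[0,0,0],[0,0,0],[0,0,0],[0,0,0],[0,0,0],[0,0,0],[0,0,0],[0,0,0],[0,0,0],[0,0,0],[0,0,0]]}' 0.5
python3 -m creep '{"delta_pos":[[0,0,0],[0,0,0],[0,0,0],[0,0,0],[0,0,0],[0,0,0],[0,0,0],[0,0,0],[0,0,0],[0,0,0],[0,0,0],[0,0,0],[0,0,0],[0,0,0],[0,0,0],[0,0,0]],"twist":[[0,0,6.8],[0,0,6.8],[0,0,6.8],[0,0,6.8],[0,0,6.8],[0,0,6.8],[0,0,6.8],[0,0,6.8],[0,0,6.8],[0,0,6.8],[0,0,6.8],[0,0,6.8],[0,0,6.8],[0,0,6.8],[0,0,6.8],[0,0,0]]}'
cat >> m.py <<'E'
from scipy.spatial.transform import Rotation as Ro
def ell(n,m):
    c=max(cv2.findContours(m.astype(np.uint8),0,1)[0],key=cv2.contourArea);return cv2.fitEllipse(c)
E
python3 - <<'E'
from m import *
o=get_obs();R=Ro.from_rotvec(o["orientation"]).as_matrix();print(o["ee_pos"].round(1),R.round(3).tolist(),o["qpos"].round(2))
pc={}
hb={"scene":(222,252,285,310),"top":(330,175,390,235)}
for n in("scene","top"):
    z=np.load(n+"1.npz");p,d=z["p"],z["d"];g=p.mean(-1)
    x0,y0,x1,y1=hb[n];m=np.zeros(d.shape);m[y0:y1,x0:x1]=g[y0:y1,x0:x1]>75;e=ell(n,m)
    print(n,"outer ell",e)
    m[y0:y1,x0:x1]=g[y0:y1,x0:x1]>np.percentile(g[y0:y1,x0:x1],97)-25;e2=ell(n,m);print(n,"bright ell",e2)
    print([onplane(n,e[0],zz).round(1) for zz in(8,48)],[onplane(n,e2[0],zz).round(1) for zz in(40,48)]);pc[n]=e2[0]
    # cap: upper pts
    C=cloud(n,d);h=cv2.cvtColor(p.astype(np.uint8),cv2.COLOR_RGB2HSV)
    s=(h[...,1]>80)&(np.hypot(C[...,0]-490,C[...,1]-194)<40)&(C[...,2]>66)&(C[...,2]<85)
    vu=np.argwhere(s);print(n,"captop px",vu.mean(0)[::-1].round(2),C[s].mean(0).round(1),len(vu), "rack")
    pc[n+"c"]=vu.mean(0)[::-1]
    # hob plate corners
    m=(g<45).astype(np.uint8);c=max(cv2.findContours(m[100:360,150:450].copy(),0,1,offset=(150,100))[0],key=cv2.contourArea)
    r=cv2.minAreaRect(c) ;ap=cv2.approxPolyDP(c,12,True)[:,0];print("hob",ap.tolist(),np.mean([onplane(n,q,8) for q in ap],0).round(1))
print("pocket tri",tri(pc["scene"],pc["top"]).round(1))
E
```

```text
t: 2.43
ee_pos: [491.2, 194.2, 222.9]
orientation: [0.596, 3.084, 0.0]
ft_force: [-0.5, 0.4, -0.0]
width: 44.0
grasp_force: 0.0
t: 3.77
ee_pos: [490.6, 195.5, 222.8]
orientation: [2.775, 1.472, 0.0]
ft_force: [0.0, -0.4, 0.3]
width: 43.8
grasp_force: 0.0
[490.6 195.5 222.8] [[0.561, 0.828, 0.0], [0.828, -0.561, 0.0], [0.0, 0.0, -1.0]] [ 0.36  0.28  1.84 -0.    1.02  0.95]
scene outer ell ((251.9530029296875, 280.7544250488281), (39.231048583984375, 42.12482833862305), 80.63612365722656)
scene bright ell ((251.4216766357422, 275.0839538574219), (26.340007781982422, 32.33223342895508), 81.76029205322266)
[array([ 550.2, -244.4,    8. ]), array([ 564.5, -262.2,   48. ])] [array([ 550. , -244.2,   40. ]), array([ 552.9, -247.9,   48. ])]
scene captop px [312.16 162.8 ] [491.7 194.8  72.1] 50 rack
hob [[245, 223], [178, 280], [260, 353], [326, 283]] [ 552.4 -248.1    8. ]
top outer ell ((357.50152587890625, 204.45579528808594), (36.166603088378906, 36.515525817871094), 130.27711486816406)
top bright ell ((359.55621337890625, 202.9267120361328), (28.870338439941406, 31.199453353881836), 140.75115966796875)
[array([ 554.5, -243.9,    8. ]), array([ 551.4, -238.7,   48. ])] [array([ 556.6, -246.4,   40. ]), array([ 556. , -245.3,   48. ])]
top captop px [217.23 226.89] [492.  198.6  71.7] 47 rack
hob [[321, 148], [307, 249], [394, 262], [408, 160]] [ 554.4 -243.8    8. ]
pocket tri [ 554.4 -246.6   47.8]
```

```bash
python3 -m creep '{"delta_pos":[[0.0012,0,0.0166],[0,0,0.0166],[0,0,0.0166],[0,0,0.0166],[0,0,0.0166],[0,0,0.0166],[0,0,0.0166],[0,0,0.0166],[0,0,0.0166],[0,0,0.0166],[0,0,0]],"twist":[[0,0,0],[0,0,0],[0,0,0],[0,0,0],[0,0,0],[0,0,0],[0,0,0],[0,0,0],[0,0,0],[0,0,0],[0,0,0]]}'
python3 - <<'E'
from m import *
ims=[]
for n,(x0,y0,x1,y1) in(("scene",(285,120,345,200)),("top",(190,180,250,260))):
    p,d=get_image(n);ims.append(cv2.resize(p[y0:y1,x0:x1,::-1],(390,520),interpolation=cv2.INTER_CUBIC))
cv2.imwrite("pics/g1.png",np.hstack(ims))
E
```

```text
t: 4.68
ee_pos: [489.5, 195.8, 54.2]
orientation: [-2.769, -1.483, 0.007]
ft_force: [0.0, -0.2, 0.3]
width: 44.1
grasp_force: 0.0
```

View pics/g1.png

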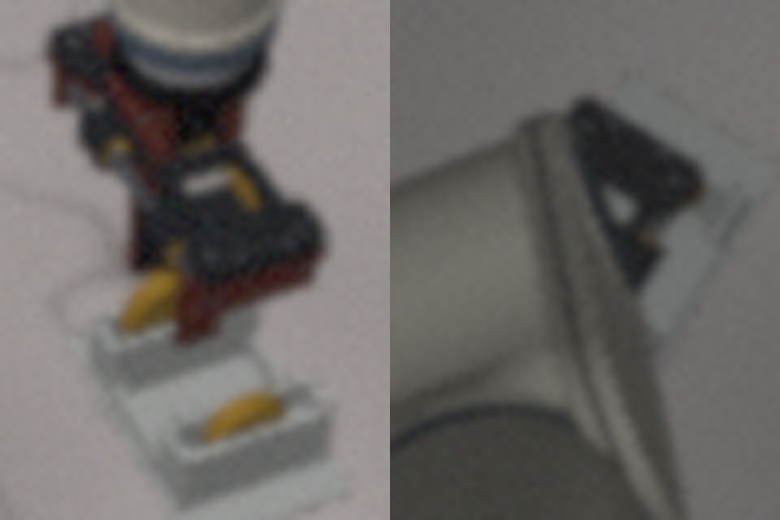

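The scene view shows the two fingers straddling the larger cap (crop ~(165,300)) above the stand. The small cap is clear. Closing, then lifting.

```bash
python3 -m creep '{"delta_pos":[[0,0,0],[0,0,0],[0,0,0],[0,0,0],[0,0,0],[0,0,0],[0,0,0],[0,0,0],[0,0,0],[0,0,0]],"twist":[[0,0,0],[0,0,0],[0,0,0],[0,0,0],[0,0,0],[0,0,0],[0,0,0],[0,0,0],[0,0,0],[0,0,0]]}' 0
python3 -m creep '{"delta_pos":[[0,0,-0.005],[0,0,-0.01],[0,0,-0.015],[0,0,-0.02],[0,0,-0.02],[0,0,-0.02],[0,0,-0.02],[0,0,-0.02],[0,0,-0.02],[0,0,0]],"twist":[[0,0,0],[0,0,0],[0,0,0],[0,0,0],[0,0,0],[0,0,0],[0,0,0],[0,0,0],[0,0,0],[0,0,0]]}'
python3 - <<'E'
from m import *
o=get_obs();print(o["ee_pos"],Ro.from_rotvec(o["orientation"]).as_matrix().round(3).tolist(),o["width"],o["grasp_force"])
p,d=get_image("scene");np.savez("s2.npz",p=p,d=d);x0,y0,x1,y1=265,70,345,190
cv2.imwrite("pics/g2.png",cv2.resize(p[y0:y1,x0:x1,::-1],(400,600),interpolation=cv2.INTER_CUBIC))
E
```

```text
t: 5.62
ee_pos: [490.5, 197.1, 57.3]
orientation: [-2.771, -1.477, 0.001]
ft_force: [-4.0, 3.6, 7.0]
width: 13.5
grasp_force: 29.7
t: 6.45
ee_pos: [493.7, 197.1, 211.1]
orientation: [2.771, 1.477, 0.012]
ft_force: [1.3, -0.2, -2.1]
width: 12.7
grasp_force: 29.9
[493.69280385 197.13689071 211.08727486] [[0.557, 0.83, 0.007], [0.83, -0.557, 0.002], [0.006, 0.005, -1.0]] 12.682986003008704 29.86486500434694
```

View pics/g2.png

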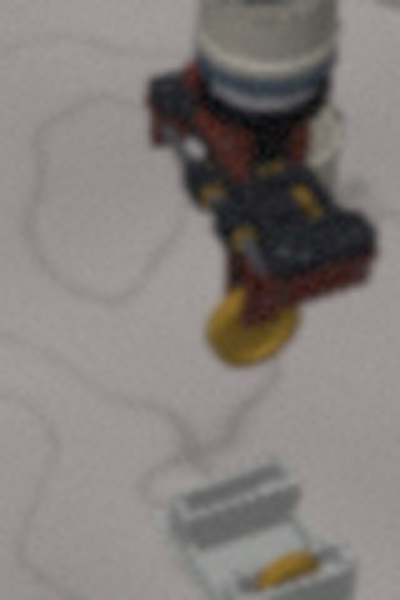

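The cap is held (width 12.7 mm, 30 N), hollow face toward the camera, lifted clear of the stand. Now I'll carry it over the burner and tilt it.

```bash
python3 -m creep '{"delta_pos":[[-0.0167,0.0152,0],[-0.0167,0.0152,0],[-0.0167,0.0152,0],[-0.0167,0.0152,0],[-0.0167,0.0152,0],[-0.0167,0.0152,0],[-0.0167,0.0152,0],[-0.0167,0.0152,0],[-0.0167,0.0152,0],[-0.0167,0.0152,0],[-0.0167,0.0152,0],[-0.0167,0.0152,0],[-0.0167,0.0152,0],[-0.0167,0.0152,0],[-0.0167,0.0152,0],[-0.0167,0.0152,0],[-0.0167,0.0152,0],[-0.0167,0.0152,0],[-0.0167,0.0152,0],[-0.0167,0.0152,0]],"twist":[[0,0,0],[0,0,0],[0,0,0],[0,0,0],[0,0,0],[0,0,0],[0,0,0],[0,0,0],[0,0,0],[0,0,0],[0,0,0],[0,0,0],[0,0,0],[0,0,0],[0,0,0],[0,0,0],[0,0,0],[0,0,0],[0,0,0],[0,0,0]]}'
python3 -m creep '{"delta_pos":[[0,0,0],[0,0,0],[0,0,0],[0,0,0],[0,0,0],[0,0,0],[0,0,0],[0,0,0],[0,0,0],[0,0,0],[0,0,0],[0,0,0],[0,0,0]],"twist":[[5,0,0],[5,0,0],[5,0,0],[5,0,0],[5,0,0],[5,0,0],[5,0,0],[5,0,0],[5,0,0],[5,0,0],[5,0,0],[5,0,0],[0,0,0]]}'
cat > cap.py <<'E'
from m import *
import sys
o=get_obs();R=Ro.from_rotvec(o["orientation"]).as_matrix();print(o["ee_pos"].round(1),R.round(3).tolist(),o["qpos"].round(2),o["width"],o["grasp_force"])
ims=[]
for n in("scene","top"):
    L=[get_image(n) for _ in range(4)]
    p=np.mean([x[0].astype(float) for x in L],0).astype(np.uint8);d=np.median(np.stack([x[1] for x in L]),0)
    C=cloud(n,d);h=cv2.cvtColor(p,cv2.COLOR_RGB2HSV)
    s=(h[...,1]>80)&(h[...,0]>12)&(h[...,0]<32)&(np.hypot(C[...,0]-o["ee_pos"][0],C[...,1]-o["ee_pos"][1])<75)&(C[...,2]>30)
    k,l,st,c=cv2.connectedComponentsWithStats(s.astype(np.uint8));i=1+st[1:,4].argmax();s=l==i
    q=C[s];print(n,len(q),"mean",q.mean(0).round(1))
    t=(q-o["ee_pos"])@R;print(" tool x range",np.percentile(t[:,0],[1,50,99]).round(1),"y",np.percentile(t[:,1],[5,50,95]).round(1),"z",np.percentile(t[:,2],[1,99]).round(1))
    f=(np.abs(t[:,1]-np.median(t[:,1]))<4)
    w,V=np.linalg.eigh(np.cov(q[f].T));nn=V[:,0]*np.sign(V[2,0]);print(" normal",nn.round(3),"tilt",np.degrees(np.arccos(nn[2])).round(1))
    try:
        (cx,cy),rr=cv2.minEnclosingCircle(np.ascontiguousarray(t[:,[0,2]],np.float32));print(" circ tool x,z",round(cx,1),round(cy,1),round(rr,1))
    except Exception as e:print(e)
    v,u=np.argwhere(s).mean(0).astype(int);ims.append(cv2.resize(p[v-50:v+50,u-33:u+33,::-1],(390,590),interpolation=cv2.INTER_CUBIC))
cv2.imwrite(sys.argv[1],np.hstack(ims))
E
python3 cap.py pics/b1.png
```

```text
t: 8.17
ee_pos: [556.6, -251.2, 204.9]
orientation: [-2.771, -1.477, 0.002]
ft_force: [-0.3, -0.0, -1.8]
width: 12.4
grasp_force: 29.9
t: 9.25
ee_pos: [556.2, -250.0, 200.7]
orientation: [-1.889, -1.005, 0.589]
ft_force: [0.5, -1.0, -3.4]
width: 12.4
grasp_force: 30.0
[ 556.2 -250.   200.7] [[0.558, 0.407, -0.723], [0.83, -0.275, 0.485], [-0.001, -0.871, -0.491]] [-0.49  0.98  1.02  0.11  2.19  0.12] 12.419537580758593 29.9677608316415Traceback (most recent call last):
  File "cap.py", line 10, in <module>
    k,l,st,c=cv2.connectedComponentsWithStats(s.astype(np.uint8));i=1+st[1:,4].argmax();s=l==i
                                                                      ~~~~~~~~~~~~~~~^^
ValueError: attempt to get argmax of an empty sequence
```

```bash
sed -i 's/    k,l,st,c=/    if s.sum()<15: print(n,"hidden",s.sum());ims.append(cv2.resize(p[180:330,200:300,::-1],(390,590)));continue\n    k,l,st,c=/' cap.py; python3 cap.py pics/b1.png
```

```text
[ 557.4 -250.3  206.7] [[0.557, 0.417, -0.718], [0.83, -0.28, 0.482], [0.0, -0.865, -0.502]] [-0.49  0.97  1.02  0.11  2.19  0.12] 12.867119108538343 29.967011096596252
scene hidden 0
top 137 mean [ 557.9 -228.5  212.4]
 tool x range [ 2.  18.4 32.4] y [-10.1  -6.3  -3.6] z [-71.9  29.4]
 normal [-0.441  0.262  0.859] tilt 30.8
 circ tool x,z 14.6 -36.7 68.6
```

View pics/b1.png

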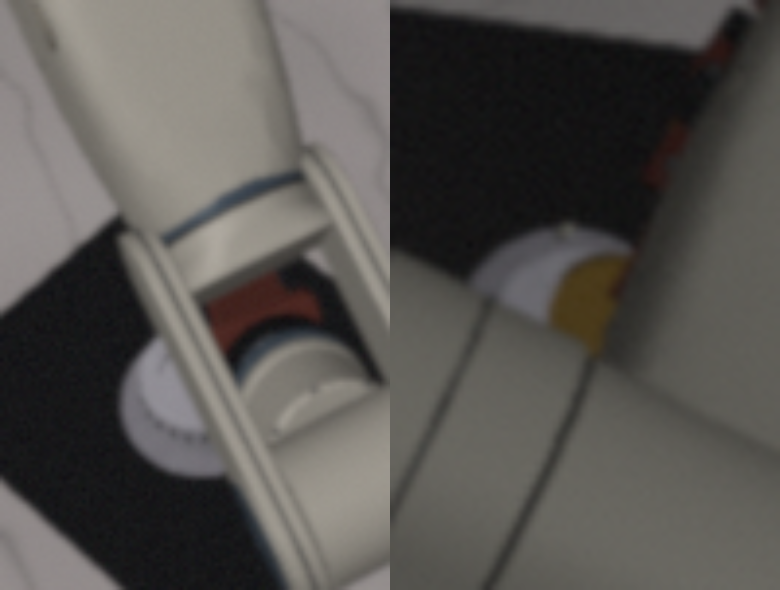

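The top view shows the flat brass face up (crop ~(600,300)), above and right of the pocket because of perspective. Its measured tilt of 31° matches what I commanded. Lowering straight down.

```bash
python3 -m creep '{"delta_pos":[[0,0.0104,0.0059],[0,0.0104,0.0059],[0,0.0104,0.0059],[0,0.0104,0.0059],[0,0.0104,0.0059],[0,0.0104,0.0059],[0,0.0104,0.0059],[0,0.0104,0.0059],[0,0.0104,0.0059],[0,0.0104,0.0059],[0,0,0],[0,0,0],[0,0,0],[0,0,0]],"twist":[[0,0,0],[0,0,0],[0,0,0],[0,0,0],[0,0,0],[0,0,0],[0,0,0],[0,0,0],[0,0,0],[0,0,0],[0,0,0],[0,0,0],[0,0,0],[0,0,0]]}'; python3 cap.py pics/b2.png; python3 -c "
from h import *
import time
for i in range(6): get_image('top');o=get_obs();print(o['ee_pos'].round(1),o['ft_force'].round(1))"
```

```text
t: 11.02
ee_pos: [558.7, -251.0, 87.9]
orientation: [-1.898, -1.012, 0.583]
ft_force: [0.3, 0.7, -0.7]
width: 12.9
grasp_force: 30.0
[ 558.7 -251.    87.9] [[0.557, 0.416, -0.718], [0.83, -0.279, 0.482], [0.0, -0.865, -0.501]] [-0.49  1.11  1.01  0.1   2.06  0.1 ] 12.944763788807204 29.96667819272261
scene hidden 0
top hidden 1
[ 558.2 -250.8   87.2] [ 0.6  1.5 -2.7]
[ 558.2 -250.8   87.2] [ 0.7 -0.4 -2.9]
[ 558.2 -250.8   87.2] [-0.8 -0.1 -1.8]
[ 558.2 -250.7   87.1] [ 0.7 -0.2 -2.1]
[ 558.2 -250.8   87.1] [ 0.5 -0.2 -2.4]
[ 558.2 -250.7   87.1] [-0.3  0.3 -1.9]
```

View pics/b2.png

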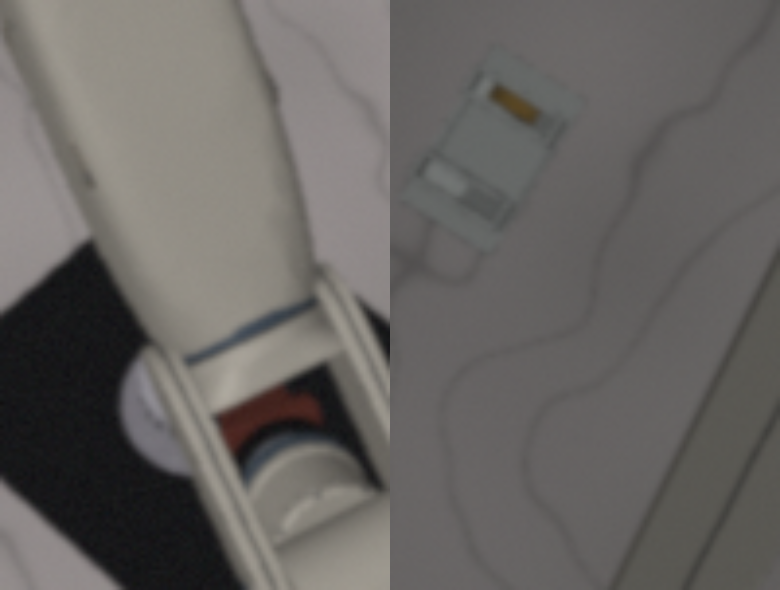

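Both cameras are blocked here, so I'll go by position with force feedback. I'll correct +1 mm along tool x and keep descending.

```bash
python3 -m creep '{"delta_pos":[[0.001,0.00345,0.002],[0,0.00345,0.002],[0,0.00345,0.002],[0,0.00345,0.002],[0,0,0],[0,0,0],[0,0,0],[0,0,0]],"twist":[[0,0,0],[0,0,0],[0,0,0],[0,0,0],[0,0,0],[0,0,0],[0,0,0],[0,0,0]]}'; python3 -m creep '{"delta_pos":[[0,0.0013,0.0007],[0,0.0013,0.0008],[0,0,0],[0,0,0],[0,0,0]],"twist":[[0,0,0],[0,0,0],[0,0,0],[0,0,0],[0,0,0]]}'; cat > o.py <<'E'
from h import *
o=get_obs();get_image('top');A=[]
for i in range(3): get_image('top');o=get_obs();A.append(np.r_[o['ee_pos'],o['ft_force'],o['moment']*10])
m=np.mean(A,0);d=m[:3]-[554,-246.2,40];h=np.array([-.83,.557,0]);f=np.array([.557,.83,0])
print("F",m[3:6].round(1),"M",(m[6:]/10).round(2),"rel pocket h,f,z",(d@h).round(1),(d@f).round(1),d[2].round(1),"w",o["width"].round(1),"g",o["grasp_force"].round(1),"t",o["t"], o["orientation"].round(3))
E
python3 o.py
```

```text
t: 12.38
ee_pos: [558.8, -250.0, 71.3]
orientation: [-1.897, -1.011, 0.584]
ft_force: [-0.5, -0.1, -2.1]
width: 12.5
grasp_force: 30.0
t: 12.8
ee_pos: [558.7, -249.9, 68.1]
orientation: [-1.897, -1.011, 0.584]
ft_force: [0.0, -0.2, -1.8]
width: 12.2
grasp_force: 30.0Traceback (most recent call last):
  File "o.py", line 5, in <module>
    print("F",m[3:6].round(1),"M",(m[6:]/10).round(2),"rel pocket h,f,z",(d@h).round(1),(d@f).round(1),d[2].round(1),"w",o["width"].round(1),"g",o["grasp_force"].round(1),"t",o["t"], o["orientation"].round(3))
                                                                                                                         ^^^^^^^^^^^^^^^^
AttributeError: 'float' object has no attribute 'round'
```

```bash
sed -i 's/o\["width"\].round(1)/round(o["width"],1)/;s/o\["grasp_force"\].round(1)/round(o["grasp_force"],1)/' o.py
for i in 1; do python3 o.py; done; python3 -m creep '{"delta_pos":[[0,0.0009,0.0005],[0,0,0],[0,0,0],[0,0,0]],"twist":[[0,0,0],[0,0,0],[0,0,0],[0,0,0]]}' >/dev/null; python3 o.py;  python3 -m creep '{"delta_pos":[[0,0.0009,0.0005],[0,0,0],[0,0,0],[0,0,0]],"twist":[[0,0,0],[0,0,0],[0,0,0],[0,0,0]]}'>/dev/null; python3 o.py
```

```text
F [-0.1 -0.2 -1.7] M [-0.46 -0.45 -0.01] rel pocket h,f,z -6.0 -0.5 28.2 w 12.6 g 30.0 t 13.2 [-1.897 -1.011  0.584]
F [-0.3 -0.3 -2.1] M [-0.44 -0.46 -0.01] rel pocket h,f,z -6.0 -0.5 27.1 w 13.0 g 30.0 t 13.7333 [-1.897 -1.011  0.584]
F [ 1.3 -0.4  1.1] M [-0.18 -0.14 -0.01] rel pocket h,f,z -6.1 -0.4 26.3 w 12.8 g 29.9 t 14.2667 [-1.897 -1.011  0.584]
```

Contact with the floor came at the predicted height, so the edge is in the pocket. Next I'll tip a further 5° about that edge, with a slight push forward.

```bash
python3 -m creep '{"delta_pos":[[0,0.00064,0.0001],[0,0.00064,0.0001],[0,0.00064,0.0001],[0,0.00064,0.0001],[0,0.00064,0.0001],[0,0,0],[0,0,0],[0,0,0]],"twist":[[1,0,0],[1,0,0],[1,0,0],[1,0,0],[1,0,0],[0,0,0],[0,0,0],[0,0,0]]}'; python3 o.py
```

```text
t: 14.93
ee_pos: [559.4, -250.5, 63.0]
orientation: [-1.82, -0.97, 0.619]
ft_force: [0.7, 0.4, 3.1]
width: 12.7
grasp_force: 29.9
F [ 0.  -0.2  2.4] M [0.01 0.21 0.  ] rel pocket h,f,z -6.9 -0.5 23.1 w 12.7 g 29.9 t 15.1333 [-1.82  -0.97   0.619]
```

```bash
python3 -m creep '{"delta_pos":[[0,-0.0004,0.0009],[0,0,0],[0,0,0],[0,0,0]],"twist":[[0,0,0],[0,0,0],[0,0,0],[0,0,0]]}' >/dev/null; python3 o.py;python3 -m creep '{"delta_pos":[[0,-0.0004,0.0009],[0,0,0],[0,0,0],[0,0,0]],"twist":[[0,0,0],[0,0,0],[0,0,0],[0,0,0]]}' >/dev/null; python3 o.py
```

```text
F [ 4.3 -3.8  4.1] M [-0.14 -0.02  0.06] rel pocket h,f,z -6.6 -0.5 23.3 w 12.7 g 29.9 t 15.6667 [-1.822 -0.971  0.618]
F [ 6.9 -5.3  4.3] M [-0.33 -0.19  0.  ] rel pocket h,f,z -6.4 -0.5 23.4 w 12.7 g 30.0 t 16.2 [-1.824 -0.972  0.616]
```

The wall reaction points straight back along the tilt direction, so the cap is centred against the pocket. I'll release and withdraw along the fingers.

```bash
python3 -m creep '{"delta_pos":[[0,0,0],[0,0,0],[0,0,0],[0,0,0],[0,0,0],[0,0,0]],"twist":[[0,0,0],[0,0,0],[0,0,0],[0,0,0],[0,0,0],[0,0,0]]}' 0.22; python3 -m creep '{"delta_pos":[[0,0,-0.004],[0,0,-0.004],[0,0,-0.004],[0,0,-0.006],[0,0,-0.008],[0,0,-0.012],[0,0,-0.02],[0,0,-0.02],[0,0,-0.02],[0,0,-0.02],[0,0,-0.02],[0,0,-0.02],[0,0,-0.02],[0,0,-0.02],[0,0,0]],"twist":[[0,0,0],[0,0,0],[0,0,0],[0,0,0],[0,0,0],[0,0,0],[0,0,0],[0,0,0],[0,0,0],[0,0,0],[0,0,0],[0,0,0],[0,0,0],[0,0,0],[0,0,0]]}'
python3 -m creep '{"delta_pos":[[0,-0.03,0],[0,-0.03,0],[0,-0.03,0],[0,-0.03,0],[0,-0.03,0],[0,-0.02,0],[0,0,0],[0,0,0]],"twist":[[0,0,0],[0,0,0],[0,0,0],[0,0,0],[0,0,0],[0,0,0],[0,0,0],[0,0,0]]}'
cat > f.py <<'E'
from m import *
import sys
ims=[]
for n,(x0,y0,x1,y1) in(("scene",(212,240,292,320)),("top",(320,165,400,245))):
    L=[get_image(n) for _ in range(6)]
    p=np.mean([x[0].astype(float) for x in L],0).astype(np.uint8);d=np.median(np.stack([x[1] for x in L]),0)
    C=cloud(n,d);h=cv2.cvtColor(p,cv2.COLOR_RGB2HSV);s=np.zeros(d.shape,bool)
    s[y0:y1,x0:x1]=((h[...,1]>80)&(h[...,0]>12)&(h[...,0]<32))[y0:y1,x0:x1]
    if s.sum()>30:
        e=ell(n,s);print(n,s.sum(),"ell",np.round(e[0],1),np.round(e[1],1),"centre at z=53",onplane(n,e[0],53).round(1))
        q=C[s];q=q[abs(q[:,2]-np.median(q[:,2]))<15];c=np.linalg.lstsq(np.c_[q[:,:2]-q[:,:2].mean(0),np.ones(len(q))],q[:,2],rcond=None)[0];print("plane slope",c.round(3),"centroid",q.mean(0).round(1))
    ims.append(cv2.resize(p[y0:y1,x0:x1,::-1],(400,400),interpolation=cv2.INTER_CUBIC))
cv2.imwrite(sys.argv[1],np.hstack(ims))
E
python3 f.py pics/r1.png
```

```text
t: 16.7
ee_pos: [557.7, -249.2, 62.7]
orientation: [-1.82, -0.97, 0.619]
ft_force: [-0.3, -0.4, -1.0]
width: 19.3
grasp_force: 0.4
t: 17.95
ee_pos: [687.8, -340.0, 147.1]
orientation: [-1.823, -0.97, 0.616]
ft_force: [-0.4, -0.2, 1.3]
width: 19.1
grasp_force: 0.0
t: 18.62
ee_pos: [629.1, -299.7, 306.4]
orientation: [-1.832, -0.977, 0.612]
ft_force: [0.4, -0.3, -0.4]
width: 19.2
grasp_force: 0.0
scene 82 ell [245.8 277.3] [ 5.9 16.2] centre at z=53 [ 545.4 -264.5   53. ]
plane slope [ 0.065  0.166 53.177] centroid [ 544.9 -264.1   53.2]
```

View pics/r1.png

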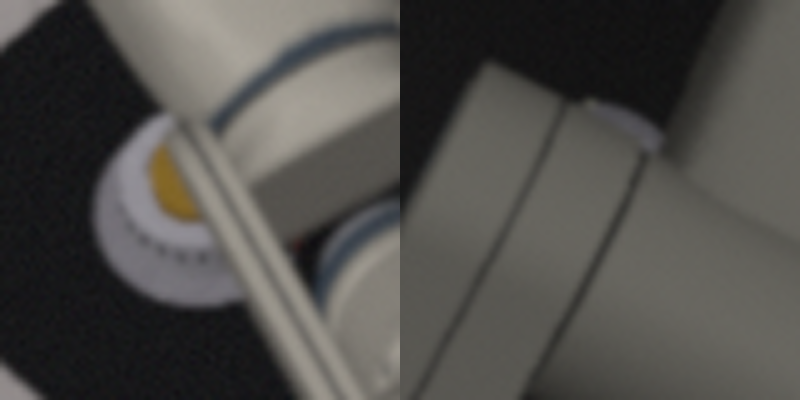

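The cap is in the pocket with the flat brass up, and its visible part sits at z≈53, but the arm still hides most of it. I'll move away to verify.

```bash
python3 -m creep '{"delta_pos":[[0.02,0,0],[0.02,0,0],[0.02,0,0],[0.02,0,0],[0.02,0,0],[0.02,0,0],[0.02,0,0],[0.02,0,0],[0.02,0,0],[0.02,0,0],[0.02,0,0],[0.02,0,0],[0.02,0,0],[0,0,0]],"twist":[[-5,0,0],[-5,0,0],[-5,0,0],[-5,0,0],[-5,0,0],[-5,0,0],[-5,0,0],[-5,0,0],[-5,0,0],[-5,0,0],[-5,0,0],[-5,0,0],[-5,0,0],[0,0,0]]}'; python3 f.py pics/r2.png
```

```text
t: 20.38
ee_pos: [773.6, -78.5, 303.8]
orientation: [2.763, 1.479, 0.011]
ft_force: [0.3, 0.7, 0.3]
width: 19.1
grasp_force: 0.0
scene 308 ell [251.8 274.3] [18. 20.] centre at z=53 [ 554.2 -247.6   53. ]
plane slope [1.2000e-02 1.5000e-02 5.3691e+01] centroid [ 554.4 -247.9   53.7]
top 269 ell [358.8 203.1] [17.4 18. ] centre at z=53 [ 555.  -242.3   53. ]
plane slope [1.3000e-02 1.5000e-02 5.2674e+01] centroid [ 555.  -242.3   52.7]
```

View pics/r2.png

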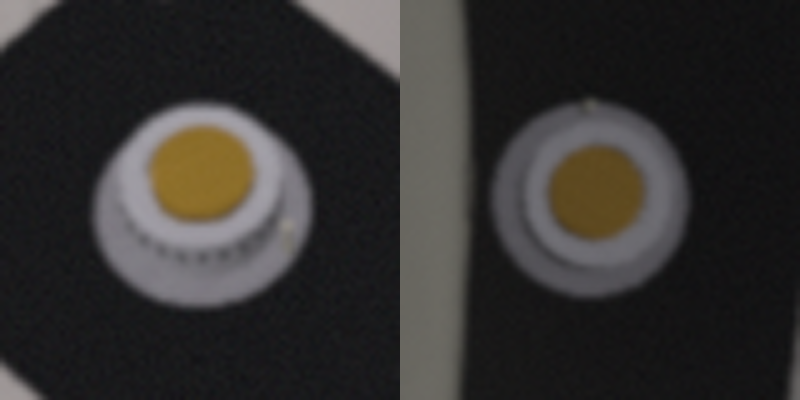

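The cap is flat face up, level (slope ≤0.02), its top at z≈53 mm, and concentric in the pocket in both views. Handing in.

```bash
python3 -c "
from workcell import *
print(close_job())"
```

```text
the job is handed in; nothing more can be done
None
```

The larger cap lies in the burner pocket, flat face up and level, with its top at the fully-home height in both camera views. I have handed the job in, and no verdict was returned.

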